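Hold the charging-cage gate wide

ROBOT

A 7-joint arm with a two-finger parallel gripper is mounted at the origin on the work surface. World frame = base frame: x ahead of the robot, y to its left, z up, the work surface at z = 0. Lengths are in m, angles in rad, forces in N, time in s.
With the tool pointing down it reaches from about 0.4 to 0.875 m from the base axis. Payload 19.3 kg.
Tool frame: the origin (TCP) lies midway between the tips of the shut fingers; the grasp point (between the pads) lies 19 mm behind it; z points along the fingers, y is the line along which they close (so a half turn about z gives the same grasp; the last joint's range is limited). The gripper opens to 85 mm and grips with 20 to 120 N. Pads are 22 mm wide; open, the fingers measure 114 mm over their backs; the gripper's body (76 mm by 85 mm) begins 54 mm behind the grasp point. The pads swing forward as they close: fully open they stand 13 mm farther back than shut.
Start: joints at [-1.377, 0.521, -0.036, 1.599, 0.021, 1.021, -0.113], TCP at [0.163, 0.603, 0.197] pointing down, gripper open.
Joint ranges: [-2.91, 2.91], [-0.3, 2.13], [-1.5, 1.42], [0.17, 2.43], [-1.26, 4.41], [0.16, 1.93], [-2.52, 2.52]. Speed limits (rad/s): [1.89, 1.89, 2.39, 2.39, 3.01, 3.01, 3.01].

INTERFACE

Orientations are given as [roll, pitch, yaw] about the fixed x, y, z axes, in that order (R = Rz(yaw) Ry(pitch) Rx(roll)).
In Python, from workcell import * gives the robot as it stands. The module is installed in compiled form; this text tells all that it offers.
- The arm moves only by the tool play_rows, never from a script. Its argument "deltas" is a list of rows, each a list of 7 numbers: the shift along the tool's x, y, z in units of 500 mm (1.0 is 500 mm), then the turn, a rotation vector about the tool's x, y, z in units of 120 degrees (1.0 is 120 degrees), then the closure, from 0 (fully open) to 1 (shut). A call has 1 to 10 rows; each row is the pose to reach, as a shift and turn from the pose commanded when the call began, along the tool's axes at that moment; what a row does not reach only later rows make up. A row lasts 1/10 s, in which the tool goes at most 50 mm and 8.59 degrees, less where a joint would pass 70% of its speed; a pose out of reach is approached as far as the arm can. A call with a number of a shift or a turn outside -1 to 1 is refused whole. A call with a gripper value outside its range is refused whole. The fingers move at their own pace and stop on an object; "newtons" is the grip in N (left out, the last holds). Time passes only in rows, so rows that repeat a pose let the fingers close. It gives the time, the measured TCP pose, the force, the opening and the grip force at its end, in the units of the state.
- observe(): the state, without advancing time (a new reading comes with each control period).
- grab_frame(name): name is "side" or "top" or "wrist"; returns the picture (480x640x3 uint8, red, green, blue); there is no depth.
- get_calibration(name): a dict with "fovy" (degrees; the focal length in pixels is half the picture's height over the tangent of half this angle, whatever the lens; pixels are square), "cx", "cy" (the principal point, pixels), "xyz" and "rotation" of the camera in the world. Camera axes: x right, y down, z forward; pixel columns grow to the right and rows downward; lengths in m; the calibration is good to about 2 mm. A picture is of the moment at which its call begins: read the wrist's pose just before it. get_calibration takes no time and is no camera call; for the wrist camera it gives the pose at the moment of the call.
- job_done(): hands the job in; it is judged then, once.
The state is a dict: "clock": time; "qpos": joint angles; "qd": joint speeds; "joint_efforts": joint torques, N m; "position": TCP position; "tool_rot": TCP orientation; "force": force on the tool from outside, world axes, zero at the start; "moment": the same for the moment, N m; "grip_width": finger opening in m; "finger_force": force on a finger pad.
Only numpy, scipy, OpenCV 4.12 (cv2) and the standard library are available. Lean on these libraries where they do the work, as an engineer would, in place of code of your own. Each camera call takes 0.05 s, during which the arm holds its last target. There are 200 camera calls.

TASK

The joiner needs both hands free to lift the charger out of the battery cage, so open its self-closing yellow gate and hold it for him: first pinch the yellow lug of the safety bolt on the cage roof fully against its black lug so the bolt is drawn, then squeeze the gate's red trigger and black paddle together and swing the gate out past its check until it stands about square to the cage front. Finish still holding the gate there by the squeezed handle, because it swings back if let go; leave the tape measure, sander, oil jug and screwdriver where they are.

Things in the scene. Friction and masses are not known exactly. Their poses are not given: they have to be found in the camera images.
- cage: Grey steel mesh cage for charging tool batteries, bolted to the bench: 280 deep (x), 440 wide (y), 240 high, flat sheet roof. Origin: centre of its underside; x points from its front to its back, y to its left seen from the robot. The yellow gate closes the right-hand (-y) half of its front; hinge side at the middle.
- bolt_grip (a point): Fixed on the cage (same axes): midway between the safety bolt's lugs when shut, level with their tops, 45 mm above the roof. Lugs 10 thick (y), 22 wide (x), 45 high; centres at y +23 (black, fixed) and -23 mm (yellow, slides), 56 over both; free to pinch from above along y. The rod runs 32 mm behind (+x), top 14 mm above the roof; the gate's hasp strap 75 mm to -y, top 24 mm above the roof.
- safety_bolt (a joint): Slide of the yellow lug and its rod, m: 0 = shut through the gate's hasp (starts at 0 to 0.003), grows as the yellow lug moves (cage +y) towards the black lug, 0.024 = fully drawn, end stop (32 mm over both lugs). The gate is free of it from 0.018. Stiff, 4 N friction: stays where it is left. The black lug does not give.
- gate: The yellow mesh gate, 28 to 244 mm above the bench. Origin on its vertical hinge axis, at bench level; axes as the handle's. With the gate shut the handle's point lies 58 mm in front of it (cage -x) and 175 mm to its -y side; the gate reaches 213 mm from here to its free edge.
- trigger (a joint): Slide of the red trigger, m: 0 = released, latch bolt in the keeper on the corner post; grows as it is squeezed towards the black paddle (handle +y), 0.014 = fully squeezed, end stop (32 mm over both). The gate is free of the keeper from 0.009. Sprung: 5 N to start, 10.5 N fully squeezed; springs back when let go. The black paddle does not give.
- tape: Bystander: yellow and black tape measure, 72 x 42 x 62 mm, standing on the cage roof on the left part. Origin: centre of its underside
- sander: Bystander: green and black angle sander with a red-brown disc of 115 mm, about 300 mm long and 75 mm high, lying on the bench to the left. Origin under the front of its motor housing, at bench level
- oil_jug: Bystander: green five-litre oil jug with a yellow cap, 150 x 150 x 325 mm, standing on the bench to the right. Origin: centre of its underside
- screwdriver: Bystander: screwdriver with red handle, lying on the bench to the right. Origin on its underside
- handle (a point): Squeeze handle on the gate's front. Origin: midway between its two paddles at rest, mid-depth, level with their tops, 254 mm above the bench. x points into the gate, y along it to the hinge, z up. Paddles 10 thick (y), 20 deep (x), 90 high: black at y +18 mm, fixed; red trigger at y -18: 46 over both. Gate face 50 mm behind (+x), gate's top 10 mm lower. Gate shut: axes parallel to the cage's.
- gate_swing (a joint): Swing of the yellow gate, rad: 0 = shut, grows as its free edge swings out (cage -x), clockwise seen from above; stop at 1.85. A spring pulls it shut (0.3 N m shut, 0.45 at 1.4). A roller check resists from 0.57 to 0.80 (about 5 N more at the handle); if let go beyond it the gate drops back to about 1.0 and rests there. Locked while the bolt is shut or the trigger released in its keeper.

How it is judged:
On the way, in this order (a step that is already met when the one before it is completed fails the run):
1. the safety bolt is drawn while the gate is still shut (value of joint safety_bolt above 0.018 m and value of joint gate_swing below 0.06 rad), for 0.1 s.
2. then the gate's handle is squeezed by the fingers (value of joint trigger above 0.008 m and contact force between the fingers and gate above 1 N), for 0.1 s.
3. then the gate is swung out past its check (value of joint gate_swing above 1.1 rad), for 0.1 s.
At the end, for the whole second after the job is handed in: Still holding: fingers press the handle (over 1 N), trigger squeezed over 5 mm, gate open over 1.3 rad (75 degrees) and still (under 0.15 rad/s), safety bolt drawn over 18 mm, each bystander within 30 mm of its start (value of joint gate_swing above 1.3 rad and velocity of joint gate_swing between -0.15 and 0.15 rad/s and value of joint trigger above 0.005 m and contact force between the fingers and gate above 1 N and value of joint safety_bolt above 0.018 m and distance of each of tape, sander, oil_jug, screwdriver from where it was at the start of the episode below 0.03 m); the arm keeps its last pose, push and grip.
It fails at once if a bystander is disturbed (moved more than 30 mm) (distance of any of tape, sander, oil_jug, screwdriver from where it was at the start of the episode above 0.03 m).
It also fails if it takes over 45 s, if anything falls off the work surface, if the arm or the gripper's body presses on something with over 40 N, if the wrist force passes 120 N, or if a joint passes its speed limit or range.

## Working session

There is one attempt and no reset: what is moved stays moved. The work goes in short steps, Python scripts to look and compute and a tool call to move; the robot and the scene stay as the last step left them, time stands still between calls to the robot, and variables do not carry over. Pictures are saved under pics/ and viewed, at most 10 in all, crops included, and the job is handed in when it is done.

Besides the shell and the picture viewer there is one more tool, called after "Call:" by a JSON object that holds its "api" and its "payload", one argument or row to a line. play_rows: Moves the arm, as the interface text tells. Its arguments: {"type":"object","properties":{"deltas":{"type":"array"},"newtons":{"type":"number"}},"required":["deltas"]}

```bash
mkdir -p pics; python3 - <<'E'
from workcell import *
import cv2,numpy as np
for n in("side","top"):
    c=get_calibration(n);print(n,c)
    cv2.imwrite(f"pics/{n}0.png",grab_frame(n)[:,:,::-1])
print(observe())
E
```

```text
side {'fovy': 51.84479607145713, 'cx': 322.1794353201173, 'cy': 234.06034185743883, 'xyz': array([-0.14177378, -1.07376778,  0.90647397]), 'rotation': array([-2.09479607,  0.02189691, -0.58940476])}
top {'fovy': 47.9448206057145, 'cx': 319.4582101108609, 'cy': 239.16296788290558, 'xyz': array([ 0.31514399, -0.0201312 ,  1.50576224]), 'rotation': array([-2.98311257,  0.00358722, -1.58619969])}
{'clock': 0.1, 'qpos': array([-1.37721818,  0.5219146 , -0.03630107,  1.59992226,  0.02117993,
        1.02110535, -0.11279335]), 'qd': array([ 0.0009924 , -0.00119993,  0.00022015, -0.00033483,  0.0015191 ,
        0.00032064,  0.00227284]), 'joint_efforts': array([ 4.14241033e-03, -9.28475690e+01,  1.98430739e+00, -3.70535946e+01,
        1.81955908e-02,  5.23821232e-03,  9.48375236e-05]), 'position': array([0.162916  , 0.6030623 , 0.19701869]), 'tool_rot': array([-3.14062936e+00,  6.30226033e-05,  2.87777634e+00]), 'force': array([ 0.4536699 , -0.38935443, -0.50873475]), 'moment': array([0.03760797, 0.02030166, 0.00060105]), 'finger_force': 0.0, 'grip_width': 0.08543232392152604}
```

View pics/side0.png

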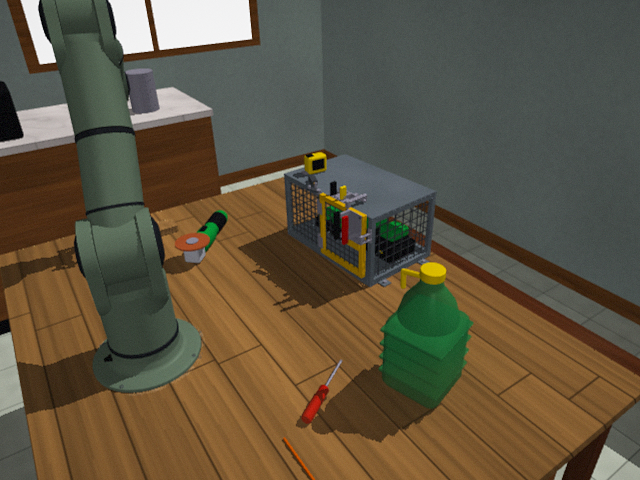

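View pics/top0.png

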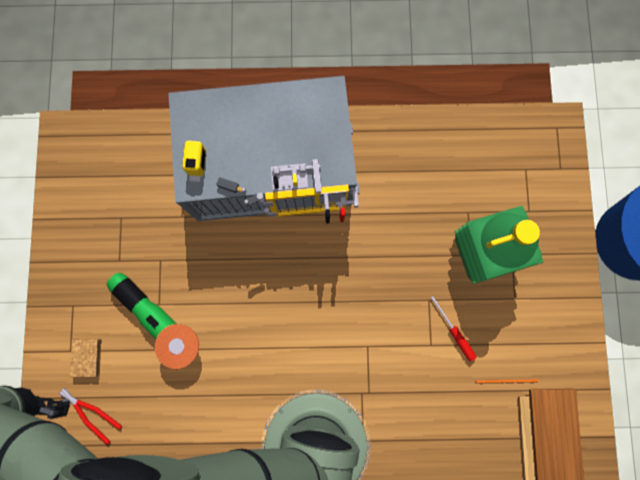

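The side view shows the cage around (360,215) with its yellow gate, and the oil jug at (430,340). In the top view the cage roof corners are near (169,92), (345,76), (355,186) and (178,205). The bolt is near (290,180) and the handle paddles near (328,214) and (342,212). Next I'll enlarge the cage area.

```bash
cat > h.py <<'E'
from workcell import *
import cv2,numpy as np
from scipy.spatial.transform import Rotation as R
def ray(c,u,v):
    f=240/np.tan(np.radians(c["fovy"])/2)
    d=R.from_euler("xyz",c["rotation"]).as_matrix()@np.array([(u-c["cx"])/f,(v-c["cy"])/f,1])
    return c["xyz"],d/np.linalg.norm(d)
def onz(c,u,v,z):
    o,d=ray(c,u,v);return o+d*(z-o[2])/d[2]
def proj(c,P):
    f=240/np.tan(np.radians(c["fovy"])/2)
    p=(np.atleast_2d(P)-c["xyz"])@R.from_euler("xyz",c["rotation"]).as_matrix()
    return p[:,:2]/p[:,2:]*f+[c["cx"],c["cy"]]
E
python3 - <<'E'
from h import *
c=get_calibration("top")
for p in[(169,92),(345,76),(355,186),(178,205)]:print(onz(c,*p,.24).round(4))
t=cv2.imread("pics/top0.png")[140:230,230:365];s=cv2.imread("pics/side0.png")[145:285,280:440]
t=cv2.resize(t,None,fx=5.9,fy=5.9,interpolation=cv2.INTER_CUBIC)
cv2.imwrite("pics/tc.png",t);cv2.imwrite("pics/sc.png",cv2.resize(s,None,fx=4,fy=4,interpolation=cv2.INTER_CUBIC))
E
```

```text
[0.8939 0.3495 0.24  ]
[ 0.9287 -0.0888  0.24  ]
[ 0.646  -0.1064  0.24  ]
[0.606  0.3197 0.24  ]
```

View pics/tc.png

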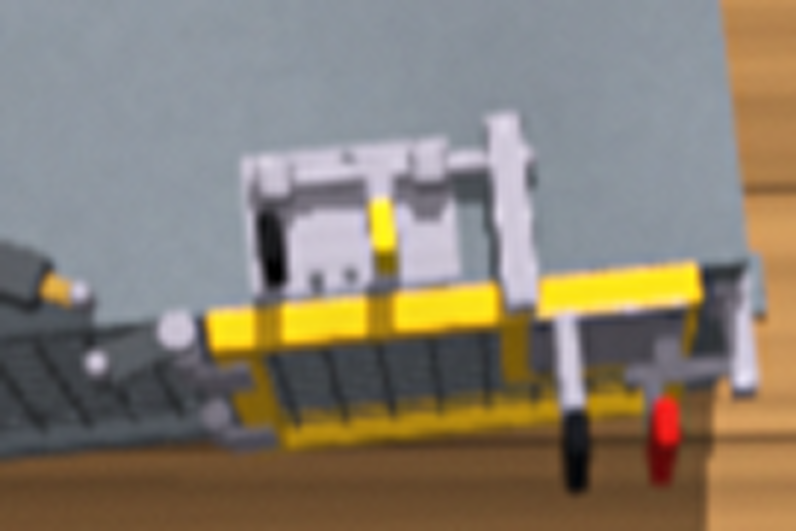

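View pics/sc.png

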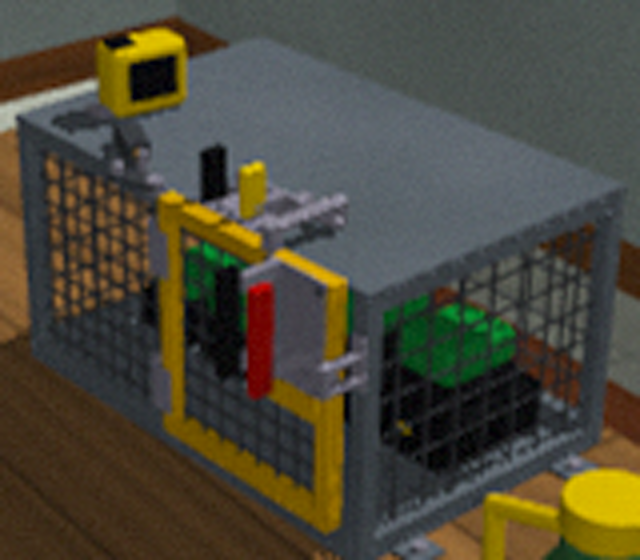

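Top crop, in full-picture pixels: the black lug top is near (275.8,178.6) and the yellow lug top near (294.9,178). The black paddle top is near (327.8,213.6) and the red trigger top near (342.9,211.5). The hinge pin sits at (260,196). The side crop shows the same parts, with the lug tops near (334,182) and (343,187).

```bash
python3 - <<'E'
from h import *
t,s=get_calibration("top"),get_calibration("side")
def top(u,v,z):
    p=onz(t,230+u/5.9,140+v/5.9,z);print(p.round(4),"side crop",((proj(s,p)[0]-[280,145])*4).round(1));return p
print("lugs");b=top(270,228,.285);y=top(383,224,.285)
print("pads");k=top(577,434,.254);r=top(666,422,.254)
print("hinge");top(177,330,.244)
for a,c in((b,y),(k,r)):
    d=c-a;print("mid",((a+c)/2).round(4),"dist",np.linalg.norm(d).round(4),"yaw",np.degrees(np.arctan2(d[0],-d[1])).round(2))
img=cv2.imread("pics/top0.png");
# gate top strip: yellow bright, fit line
h=cv2.cvtColor(img,cv2.COLOR_BGR2HSV);m=cv2.inRange(h,(22,180,190),(33,255,255));m[:184]=0;m[200:]=0;m[:,:262]=0;m[:,352:]=0
v,u=np.nonzero(m);P=np.array([onz(t,a,b_,.244) for a,b_ in zip(u,v)]);q=cv2.fitLine(P[:,:2].astype(np.float32),cv2.DIST_HUBER,0,.01,.01).ravel();print("gate strip",len(u),q,np.degrees(np.arctan(q[0]/-q[1])),P[:,1].min(),P[:,1].max())
E
```

```text
lugs
[0.6549 0.081  0.285 ] side crop [212.7 143.5]
[0.6558 0.0363 0.285 ] side crop [247.5 162.6]
pads
[ 0.5763 -0.0394  0.254 ] side crop [219.2 264.8]
[ 0.5806 -0.0752  0.254 ] side crop [253.4 282. ]
hinge
[0.6241 0.1223 0.244 ] side crop [151.4 183.5]
mid [0.6553 0.0586 0.285 ] dist 0.0447 yaw 1.15
mid [ 0.5785 -0.0573  0.254 ] dist 0.0361 yaw 6.91
gate strip 375 [ 0.09394417 -0.99557745  0.63257045  0.014762  ] 5.390553 -0.08921619173588348 0.11030033601276924
```

```bash
cat >> h.py <<'E'
def delta(p,yaw):
    s=observe();A=R.from_euler("xyz",s["tool_rot"]);B=R.from_euler("xyz",[np.pi,0,np.radians(yaw)])
    return np.r_[A.inv().apply(np.array(p)-s["position"])/.5,np.degrees((A.inv()*B).as_rotvec())/120].round(4)
E
python3 -c "
from h import *
print(delta([.163,.603,.297],164.9),delta([.41,.33,.41],175),delta([.655,.0646,.40],184.8))"
```

```text
[-2.e-04 -3.e-04 -2.e-01 -5.e-04  0.e+00 -1.e-04] [-6.195e-01 -3.988e-01 -4.255e-01 -5.000e-04 -0.000e+00 -8.430e-02] [-1.231e+00 -7.834e-01 -4.051e-01 -5.000e-04 -1.000e-04 -1.660e-01]
```

Call:
{"api": "play_rows", "payload": {
  "deltas": [
    [0,0,-0.1,0,0,0,0],
    [0,0,-0.2,0,0,0,0],
    [-0.08,-0.05,-0.25,0,0,0,0],
    [-0.16,-0.1,-0.3,0,0,-0.02,0],
    [-0.24,-0.155,-0.35,0,0,-0.03,0],
    [-0.32,-0.21,-0.39,0,0,-0.045,0],
    [-0.4,-0.26,-0.41,0,0,-0.055,0],
    [-0.48,-0.31,-0.425,0,0,-0.065,0],
    [-0.56,-0.36,-0.425,0,0,-0.075,0],
    [-0.62,-0.4,-0.425,0,0,-0.085,0]
  ],
  "newtons": 40
}}

```text
clock: 1.1
position: [0.4116, 0.3272, 0.4103]
tool_rot: [3.141, 0.001, 3.056]
force: [0.5, 0.5, -0.8]
grip_width: 0.0852
finger_force: 0.0
```

```bash
python3 -c "
from h import *
print(observe()['qpos'].round(2),delta([.655,.0646,.40],184.8))"
```

```text
[-0.88  0.2   0.12  1.53 -0.02  1.41  0.72] [-5.301e-01 -4.813e-01  2.080e-02  1.000e-04  3.000e-04 -8.110e-02]
```

Call:
{"api": "play_rows", "payload": {
  "deltas": [
    [-0.06,-0.055,0,0,0,-0.01,0],
    [-0.12,-0.11,0,0,0,-0.02,0],
    [-0.18,-0.165,0,0,0,-0.03,0],
    [-0.24,-0.22,0,0,0,-0.04,0],
    [-0.3,-0.275,0.01,0,0,-0.05,0],
    [-0.36,-0.33,0.01,0,0,-0.06,0],
    [-0.42,-0.385,0.02,0,0,-0.07,0],
    [-0.48,-0.44,0.02,0,0,-0.08,0],
    [-0.53,-0.481,0.02,0,0,-0.081,0],
    [-0.53,-0.481,0.02,0,0,-0.081,0]
  ]
}}

```text
clock: 2.1
position: [0.6552, 0.0629, 0.3985]
tool_rot: [-3.139, -0.002, -3.063]
force: [1.0, -0.2, 0.1]
grip_width: 0.0853
finger_force: 0.0
```

```bash
python3 - <<'E'
from h import *
s=observe();print(s['qpos'].round(2),s['position'],delta([.655,.0646,.40],184.8))
c=get_calibration("wrist");im=grab_frame("wrist")[:,:,::-1].copy();print(c)
cv2.imwrite("pics/w1.png",im)
for p in([.6549,.081,.285],[.6558,.0363,.285],[.5763,-.0394,.254],[.5806,-.0752,.254]):print(proj(c,p).round(1))
E
```

```text
[-0.34  0.47  0.26  1.2  -0.12  1.49  1.55] [0.65518379 0.06294559 0.39852714] [ 0.0001  0.0033 -0.003  -0.0011 -0.0008 -0.0022]
{'fovy': 69.47556457839399, 'cx': 319.293265903249, 'cy': 237.5653534867637, 'xyz': array([0.57442748, 0.05597346, 0.57402277]), 'rotation': array([2.82020663e+00, 2.54816337e-03, 1.65059368e+00])}
[[341.5 222.3]]
[[290.  219.2]]
[[211.1 115.4]]
[[170.1 117.1]]
```

View pics/w1.png

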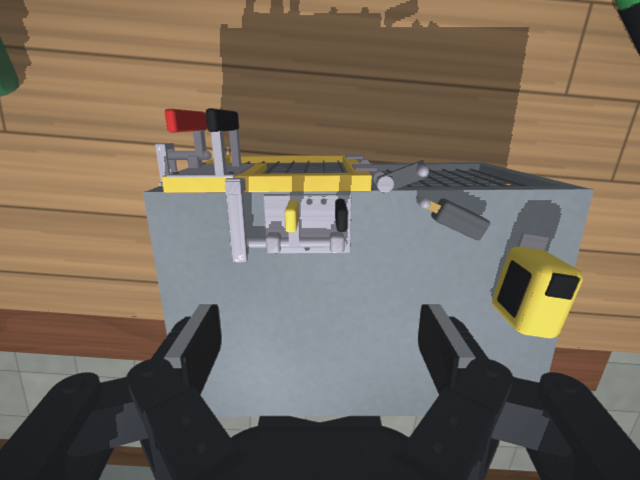

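The wrist view has the yellow lug at (291,217) and the black at (341,216), within a few pixels of my predictions. The red and black paddle tops are at about (172,120) and (213,120), so the handle midpoint is nearer (0.5825,-0.057). That agrees with the hinge pin. Descending on the bolt.

Call:
{"api": "play_rows", "payload": {
  "deltas": [
    [0,0.004,0.08,0,0,-0.002,0],
    [0,0.004,0.16,0,0,-0.002,0],
    [0,0.004,0.22,0,0,-0.002,0],
    [0,0.004,0.26,0,0,-0.002,0],
    [0,0.004,0.292,0,0,-0.002,0],
    [0,0.004,0.292,0,0,-0.002,0]
  ]
}}

```text
clock: 2.75
position: [0.6518, 0.0702, 0.2521]
tool_rot: [3.141, -0.003, -3.052]
force: [-0.1, 0.6, -0.8]
grip_width: 0.0852
finger_force: 0.0
```

```bash
python3 - <<'E'
from h import *
print(delta([.6545,.0646,.252],184.8))
cv2.imwrite("pics/w2.png",grab_frame("wrist")[:,:,::-1])
E
```

```text
[-0.0043 -0.0117  0.0001  0.0001 -0.0017  0.0027]
```

View pics/w2.png

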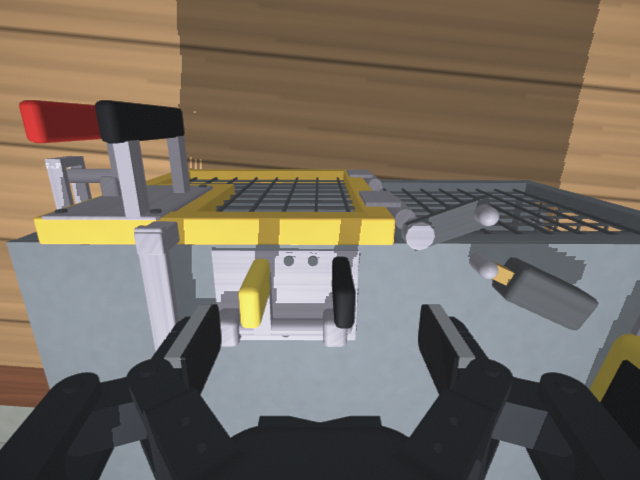

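The fingers straddle both lugs: the yellow lug's left edge is at u≈240 with a pad at 220, and the black lug ends at 355 with a pad at 420. Next I'll check the x alignment numerically.

```bash
python3 - <<'E'
from h import *
c=get_calibration("wrist");s=observe();A=R.from_euler("xyz",s["tool_rot"])
print(s["position"],s["qd"].round(3))
for z in(-.013,-.032):print(z,[proj(c,s["position"]+A.apply([x,y,z])).round(0).tolist() for y in(-.0425,.0425) for x in(-.011,.011)])
L=R.from_euler("z",4.8,degrees=True)
for y in(-.028,-.018,.018,.028):print(y,[proj(c,np.array([.6553,.0586,.285])+L.apply([x,y,0])).round(0).tolist() for x in(-.011,.011)])
E
```

```text
[0.65258322 0.07005307 0.25366369] [ 0.003 -0.017  0.009 -0.033  0.002  0.015  0.001]
-0.013 [[[241.0, 306.0]], [[238.0, 267.0]], [[401.0, 306.0]], [[405.0, 267.0]]]
-0.032 [[[232.0, 326.0]], [[228.0, 284.0]], [[410.0, 326.0]], [[414.0, 284.0]]]
-0.028 [[[235.0, 286.0]], [[239.0, 328.0]]]
-0.018 [[[257.0, 286.0]], [[259.0, 328.0]]]
0.018 [[[335.0, 287.0]], [[334.0, 328.0]]]
0.028 [[[357.0, 287.0]], [[355.0, 328.0]]]
```

Call:
{"api": "play_rows", "payload": {
  "deltas": [
    [0,0,0,0,0,0,0.2],
    [0,0,0,0,0,0,0.35],
    [0,0.002,0,0,0,0,0.45],
    [0,0.002,0,0,0,0,0.55],
    [0,0.002,0,0,0,0,0.65],
    [0,0.002,0,0,0,0,0.8],
    [0,0.002,0,0,0,0,0.8]
  ]
}}

```text
clock: 3.5
position: [0.6533, 0.0701, 0.254]
tool_rot: [-3.142, 0.0, -3.054]
force: [1.4, 0.4, 0.2]
grip_width: 0.0173
finger_force: 0.0
```

```bash
python3 - <<'E'
from h import *
s=observe();print(s["position"],s["force"],s["grip_width"],s["finger_force"])
cv2.imwrite("pics/w3.png",grab_frame("wrist")[:,:,::-1][130:450,130:510])
E
```

```text
[0.65326792 0.07006524 0.25402309] [1.39818019 0.41593894 0.18573077] 0.017294418512245807 0.0
```

View pics/w3.png

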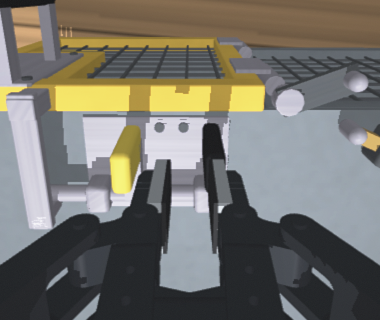

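The fingers shut to 17 mm without touching, and both lugs are unmoved, at about (125,160) and (212,150) in the crop. So the pads are either above or behind them. I'll check with one combined enlarged picture.

```bash
python3 - <<'E'
from h import *
w=grab_frame("wrist")[:,:,::-1][240:400,220:420];s=grab_frame("side")[:,:,::-1][120:240,290:390]
z=lambda i,k:cv2.resize(i,None,fx=k,fy=k,interpolation=cv2.INTER_CUBIC)
a=z(w,2);b=z(s,3.5);H=max(a.shape[0],b.shape[0]);pad=lambda i:cv2.copyMakeBorder(i,0,H-i.shape[0],0,0,cv2.BORDER_CONSTANT)
cv2.imwrite("pics/ws.png",np.hstack([pad(a),pad(b)]))
c=get_calibration("side");t=observe()["position"];print(t,((proj(c,[t,t+[0,0,.02],t+[0,0,.04]])-[290,120])*3.5+[400,0]).round(0))
E
```

```text
[0.6532494  0.0700797  0.25402185] [[557. 250.]
 [557. 229.]
 [557. 208.]]
```

View pics/ws.png

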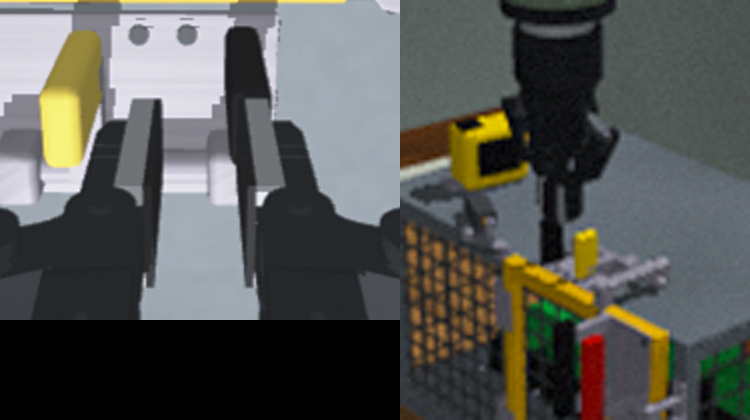

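Both views put the real fingertips about 30 mm above the reported TCP, just over the lug tops. I'll open, go about 20 mm lower in steps while watching the force, and close again.

Call:
{"api": "play_rows", "payload": {
  "deltas": [
    [0,0,0,0,0,0,0],
    [0,0,0,0,0,0,0],
    [0,0,0,0,0,0,0],
    [0,0,0,0,0,0,0],
    [0,0,0,0,0,0,0],
    [0,0,0.015,0,0,0,0],
    [0,0,0.03,0,0,0,0],
    [0,0,0.03,0,0,0,0]
  ]
}}

```text
clock: 4.45
position: [0.6526, 0.0701, 0.2374]
tool_rot: [-3.141, -0.002, -3.053]
force: [-0.3, 0.8, -0.6]
grip_width: 0.0853
finger_force: 0.0
```

Call:
{"api": "play_rows", "payload": {
  "deltas": [
    [0,0,0.008,0,0,0,0],
    [0,0,0.015,0,0,0,0],
    [0,0,0.015,0,0,0,0]
  ]
}}

```text
clock: 4.75
position: [0.6531, 0.0701, 0.231]
tool_rot: [-3.142, -0.001, -3.054]
force: [-0.1, 0.2, -0.9]
grip_width: 0.0856
finger_force: 0.0
```

Call:
{"api": "play_rows", "payload": {
  "deltas": [
    [0,0,0,0,0,0,0.2],
    [0,0,0,0,0,0,0.35],
    [0,0,0,0,0,0,0.45],
    [0,0,0,0,0,0,0.55],
    [0,0,0,0,0,0,0.65],
    [0,0,0,0,0,0,0.8],
    [0,0,0,0,0,0,0.8]
  ]
}}

```text
clock: 5.45
position: [0.6533, 0.0717, 0.2322]
tool_rot: [3.14, 0.001, -3.052]
force: [-3.1, 2.4, 10.1]
grip_width: 0.0303
finger_force: 38.7
```

The grip stopped at 30 mm over both lugs with 39 N, so the bolt is drawn. Now I'll open, lift and move over the handle.

Call:
{"api": "play_rows", "payload": {
  "deltas": [
    [0,0,0,0,0,0,0.4],
    [0,-0.002,0,0,0,0,0.2],
    [0,-0.002,0,0,0,0,0],
    [0,-0.002,0,0,0,0,0],
    [0,-0.002,0,0,0,0,0],
    [0,-0.002,-0.05,0,0,0,0],
    [0,0,-0.12,0,0,0,0],
    [0,0,-0.2,0,0,0,0],
    [0,0,-0.24,0,0,0,0]
  ]
}}

```text
clock: 6.35
position: [0.6539, 0.07, 0.355]
tool_rot: [3.141, 0.003, -3.054]
force: [-0.6, 0.8, 0.0]
grip_width: 0.0854
finger_force: 0.0
```

```bash
python3 - <<'E'
from h import *
print(delta([.5825,-.057,.34],184.8))
c=get_calibration("wrist");h=cv2.cvtColor(grab_frame("wrist"),cv2.COLOR_RGB2HSV)
L=R.from_euler("z",4.8,degrees=True);P=lambda y:proj(c,np.array([.6553,.0586,.285])+L.apply([0,y,0]))[0].round(0)
print("pred shut",P(-.023),"drawn",P(.001),"black",P(.023))
m=cv2.inRange(h,(22,150,120),(33,255,255));n,_,st,ce=cv2.connectedComponentsWithStats(m)
for i in range(1,n):
    if st[i,4]>60:print(st[i],ce[i].round(0))
E
```

```text
[ 1.646e-01 -2.406e-01  2.930e-02  1.000e-04  1.700e-03  2.000e-03]
pred shut [274. 237.] drawn [306. 237.] black [336. 237.]
[ 214  157  156   44 4076] [293. 183.]
[ 130  183   77   18 1105] [166. 192.]
[301 212  12  36 209] [308. 224.]
[ 505  266  107  105 3155] [559. 309.]
```

Bolt confirmed drawn: the yellow lug is at u=308, against 306 predicted.

Call:
{"api": "play_rows", "payload": {
  "deltas": [
    [0.03,-0.04,0.0,0,0,0,0],
    [0.06,-0.09,0.0,0,0,0,0],
    [0.1,-0.14,0.0,0,0,0,0],
    [0.13,-0.19,0.01,0,0,0,0],
    [0.165,-0.24,0.03,0,0,0.002,0],
    [0.165,-0.24,0.03,0,0,0.002,0],
    [0.165,-0.24,0.03,0,0,0.002,0]
  ]
}}

```text
clock: 7.1
position: [0.5815, -0.0569, 0.3365]
tool_rot: [3.141, 0.0, -3.059]
force: [-0.4, 0.5, 0.0]
grip_width: 0.0853
finger_force: 0.0
```

```bash
python3 - <<'E'
from h import *
s=observe();print(s["position"],s["qpos"].round(2),delta([.5825,-.057,.34],184.8))
c=get_calibration("wrist");im=grab_frame("wrist");cv2.imwrite("pics/w4.png",im[:,:,::-1])
L=R.from_euler("z",4.8,degrees=True)
for y in(-.023,-.013,.013,.023):print(y,[proj(c,np.array([.5825,-.057,.254])+L.apply([x,y,0])).round(0).tolist() for x in(-.01,.01)])
E
```

```text
[ 0.58149787 -0.05688721  0.33654363] [-0.21  0.35  0.28  1.53 -0.1   1.27  1.74] [-0.002  -0.0004 -0.0069  0.0001  0.0001 -0.0004]
-0.023 [[[291.0, 220.0]], [[291.0, 245.0]]]
-0.013 [[[303.0, 220.0]], [[304.0, 245.0]]]
0.013 [[[337.0, 220.0]], [[337.0, 245.0]]]
0.023 [[[350.0, 220.0]], [[349.0, 245.0]]]
```

View pics/w4.png

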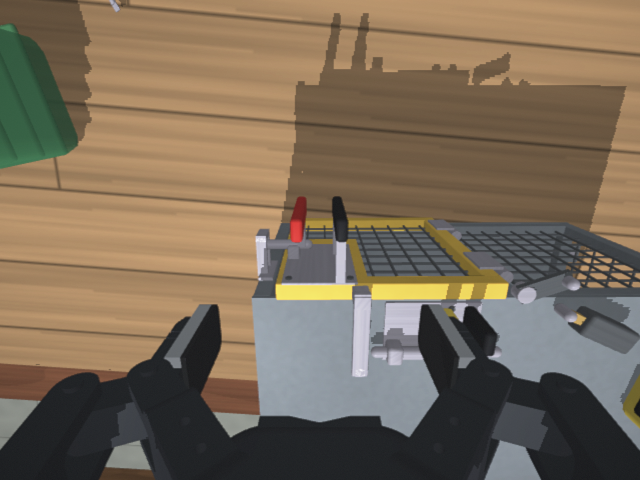

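The wrist view shows the red trigger at u 291–306 and the black paddle at 333–347, with both tops ending at v≈241. That puts the handle about 3 mm nearer, at x≈0.580. I'll check the keeper's height before descending.

```bash
python3 - <<'E'
from h import *
for z in(.14,.17,.2,.22):print(z,onz(get_calibration("top"),356.3,205.3,z).round(3),onz(get_calibration("wrist"),262,234,z).round(3))
print(delta([.580,-.0572,.196],184.8))
E
```

```text
0.14 [ 0.621 -0.115  0.14 ] [ 0.626 -0.118  0.14 ]
0.17 [ 0.614 -0.113  0.17 ] [ 0.616 -0.114  0.17 ]
0.2 [ 0.607 -0.111  0.2  ] [ 0.606 -0.109  0.2  ]
0.22 [ 0.603 -0.11   0.22 ] [ 0.599 -0.107  0.22 ]
[ 4.000e-03 -1.900e-03  2.811e-01  2.000e-04  1.000e-04  2.000e-04]
```

Call:
{"api": "play_rows", "payload": {
  "deltas": [
    [0.003,-0.001,0.07,0,0,0,0],
    [0.003,-0.001,0.14,0,0,0,0],
    [0.003,-0.001,0.2,0,0,0,0],
    [0.003,-0.001,0.25,0,0,0,0],
    [0.003,-0.001,0.28,0,0,0,0],
    [0.003,-0.001,0.28,0,0,0,0]
  ]
}}

```text
clock: 7.75
position: [0.5796, -0.0561, 0.1946]
tool_rot: [3.141, -0.003, -3.056]
force: [-0.1, 0.3, 0.4]
grip_width: 0.0855
finger_force: 0.0
```

Call:
{"api": "play_rows", "payload": {
  "deltas": [
    [0,0,0,0,0,0,0.2],
    [0,0,0,0,0,0,0.35],
    [0,0,0,0,0,0,0.45],
    [0,0,0,0,0,0,0.55],
    [0,0,0,0,0,0,0.65],
    [0,0,0,0,0,0,0.8],
    [0,0,0,0,0,0,0.8]
  ],
  "newtons": 50
}}

```text
clock: 8.45
position: [0.5817, -0.0507, 0.199]
tool_rot: [3.134, 0.004, -3.053]
force: [-7.2, 33.5, 30.0]
grip_width: 0.031
finger_force: 47.9
```

```bash
python3 - <<'E'
from h import *
s=observe();print(s["position"],s["qpos"].round(2),s["force"],s["moment"],s["grip_width"])
# swing path: commanded start pose = measured; hinge from measured handle
A=R.from_euler("xyz",s["tool_rot"]);p0=s["position"]
L=R.from_euler("z",4.8,degrees=True);hinge=p0+L.apply([.058,.175,0]);hinge=np.array([.6255,.1223,p0[2]]);print("hinge",hinge,p0+L.apply([.058,.175,0]))
for a in range(0,91,5):
    T=R.from_euler("z",-a,degrees=True);p=hinge+T.apply(p0-hinge)
    print(a,(A.inv().apply(p-p0)/.5).round(3),round(a/120,4))
E
```

```text
[ 0.58172187 -0.05074011  0.1989866 ] [-0.19  0.46  0.25  1.72 -0.14  0.97  1.78] [-7.16848982 33.52076699 30.04290805] [6.91495673 1.42321475 0.17857768] 0.030970574931801973
hinge [0.6255    0.1223    0.1989866] [0.62487483 0.12849946 0.1989866 ]
0 [-0.  0.  0.] 0.0
5 [ 0.029  0.012 -0.   ] 0.0417
10 [ 0.057  0.026 -0.   ] 0.0833
15 [ 0.083  0.042 -0.   ] 0.125
20 [ 0.108  0.061 -0.   ] 0.1667
25 [0.131 0.081 0.   ] 0.2083
30 [0.153 0.104 0.   ] 0.25
35 [0.172 0.129 0.   ] 0.2917
40 [0.189 0.155 0.   ] 0.3333
45 [0.204 0.182 0.   ] 0.375
50 [0.216 0.211 0.001] 0.4167
55 [0.226 0.24  0.001] 0.4583
60 [0.233 0.271 0.001] 0.5
65 [0.237 0.301 0.001] 0.5417
70 [0.239 0.333 0.001] 0.5833
75 [0.238 0.364 0.002] 0.625
80 [0.234 0.395 0.002] 0.6667
85 [0.228 0.425 0.002] 0.7083
90 [0.219 0.455 0.002] 0.75
```

The handle is squeezed to 31 mm over both. I'll shift the arm to relieve the side load first, then swing.

Call:
{"api": "play_rows", "payload": {
  "deltas": [
    [0,0.005,-0.004,0,0,0,0.8],
    [0,0.012,-0.009,0,0,0,0.8],
    [0,0.012,-0.009,0,0,0,0.8]
  ]
}}

```text
clock: 8.75
position: [0.5788, -0.05, 0.1994]
tool_rot: [3.141, -0.002, -3.057]
force: [7.9, 4.5, -30.5]
grip_width: 0.0305
finger_force: 57.0
```

Call:
{"api": "play_rows", "payload": {
  "deltas": [
    [0,0,0.004,0,0,0,0.8],
    [0.015,0.006,0.004,0,0,0.021,0.8],
    [0.043,0.019,0.004,0,0,0.0625,0.8],
    [0.07,0.034,0.004,0,0,0.104,0.8],
    [0.083,0.042,0.004,0,0,0.125,0.8],
    [0.083,0.042,0.004,0,0,0.125,0.8]
  ]
}}

```text
clock: 9.35
position: [0.5365, -0.0328, 0.1993]
tool_rot: [3.141, 0.001, 2.963]
force: [6.7, 2.5, -11.3]
grip_width: 0.0304
finger_force: 58.8
```

```bash
cat > sw.py <<'E'
from h import *
s=observe();L=R.from_euler("z",4.8,degrees=True)
h=np.array([.6254,.1218,0]);d=L.inv().apply(s["position"]-h)
yaw=np.degrees(s["tool_rot"][2])%360;r=np.hypot(*d[:2]);
ang=np.degrees(np.arctan2(-.168,-.058)-np.arctan2(d[1],d[0]))
print("r",r.round(4),"nominal",np.hypot(.058,.168).round(4),"angle",ang.round(2),"tool turn",(184.8-yaw).round(2),s["force"].round(1),s["moment"].round(1),s["grip_width"],s["qpos"].round(2))
A=R.from_euler("xyz",s["tool_rot"]);p0=s["position"].copy();h[2]=p0[2]
for a in range(5,int(90-ang),5):
    T=R.from_euler("z",-a,degrees=True);p=h+T.apply(p0-h);print(a,(A.inv().apply(p-p0)/.5).round(3)[:2],round(a/120,4))
E
python3 sw.py
```

```text
r 0.1783 nominal 0.1777 angle 15.66 tool turn 15.04 [  6.7   2.5 -11.3] [ 0.7 -1.4 -0.4] 0.030361623897275713 [-0.29  0.4   0.32  1.84 -0.15  0.93  1.49]
5 [0.029 0.012] 0.0417
10 [0.057 0.026] 0.0833
15 [0.083 0.043] 0.125
20 [0.108 0.061] 0.1667
25 [0.131 0.082] 0.2083
30 [0.152 0.105] 0.25
35 [0.171 0.13 ] 0.2917
40 [0.188 0.156] 0.3333
45 [0.202 0.183] 0.375
50 [0.214 0.212] 0.4167
55 [0.224 0.242] 0.4583
60 [0.231 0.272] 0.5
65 [0.235 0.303] 0.5417
70 [0.237 0.334] 0.5833
```

Gate moving cleanly: 15° open, with the radius as expected.

Call:
{"api": "play_rows", "payload": {
  "deltas": [
    [0.029,0.012,0,0,0,0.0417,0.8],
    [0.057,0.026,0,0,0,0.0833,0.8],
    [0.083,0.043,0,0,0,0.125,0.8],
    [0.108,0.061,0,0,0,0.1667,0.8],
    [0.131,0.082,0,0,0,0.2083,0.8],
    [0.152,0.105,0,0,0,0.25,0.8],
    [0.171,0.13,0,0,0,0.2917,0.8],
    [0.188,0.156,0,0,0,0.3333,0.8],
    [0.188,0.156,0,0,0,0.3333,0.8]
  ]
}}

```text
clock: 10.25
position: [0.4571, 0.0608, 0.1993]
tool_rot: [-3.141, -0.001, 2.264]
force: [-4.3, -1.4, -0.7]
grip_width: 0.0308
finger_force: 59.0
```

```bash
python3 sw.py
```

```text
r 0.179 nominal 0.1777 angle 55.84 tool turn 55.06 [-4.3 -1.4 -0.7] [ 0.1  0.6 -0.9] 0.03084951100224487 [-0.64  0.28  0.46  2.03 -0.16  0.87  0.61]
5 [0.029 0.012] 0.0417
10 [0.057 0.026] 0.0833
15 [0.083 0.043] 0.125
20 [0.108 0.062] 0.1667
25 [0.131 0.083] 0.2083
30 [0.152 0.106] 0.25
```

Call:
{"api": "play_rows", "payload": {
  "deltas": [
    [0.029,0.012,0,0,0,0.0417,0.8],
    [0.057,0.026,0,0,0,0.0833,0.8],
    [0.083,0.043,0,0,0,0.125,0.8],
    [0.108,0.062,0,0,0,0.1667,0.8],
    [0.131,0.083,0,0,0,0.2083,0.8],
    [0.148,0.101,0,0,0,0.241,0.8],
    [0.148,0.101,0,0,0,0.241,0.8],
    [0.148,0.101,0,0,0,0.241,0.8],
    [0.148,0.101,0,0,0,0.241,0.8],
    [0.148,0.101,0,0,0,0.241,0.8]
  ]
}}

```text
clock: 11.25
position: [0.4481, 0.1481, 0.1993]
tool_rot: [-3.139, -0.0, 1.761]
force: [-13.7, -3.2, 10.0]
grip_width: 0.0305
finger_force: 59.0
```

```bash
python3 sw.py; python3 - <<'E'
from h import *
cv2.imwrite("pics/end.png",np.hstack([cv2.resize(grab_frame(n)[:,:,::-1],(400,300)) for n in("side","top")]))
E
```

```text
r 0.1793 nominal 0.1777 angle -275.8 tool turn 83.89 [-13.7  -3.2  10. ] [-0.7  2.3 -0.6] 0.030467629769614663 [-0.87  0.31  0.54  2.01 -0.21  0.88 -0.03]
5 [0.029 0.012] 0.0417
10 [0.057 0.026] 0.0833
15 [0.084 0.042] 0.125
20 [0.109 0.061] 0.1667
25 [0.132 0.082] 0.2083
30 [0.153 0.105] 0.25
35 [0.173 0.129] 0.2917
40 [0.19  0.156] 0.3333
45 [0.204 0.183] 0.375
50 [0.217 0.212] 0.4167
55 [0.226 0.242] 0.4583
60 [0.234 0.272] 0.5
65 [0.238 0.303] 0.5417
70 [0.24  0.334] 0.5833
75 [0.239 0.366] 0.625
80 [0.235 0.397] 0.6667
85 [0.229 0.427] 0.7083
90 [0.219 0.457] 0.75
95 [0.208 0.486] 0.7917
100 [0.194 0.514] 0.8333
105 [0.177 0.541] 0.875
110 [0.158 0.566] 0.9167
115 [0.138 0.589] 0.9583
120 [0.115 0.61 ] 1.0
125 [0.09 0.63] 1.0417
130 [0.064 0.647] 1.0833
135 [0.036 0.662] 1.125
140 [0.008 0.674] 1.1667
145 [-0.022  0.684] 1.2083
150 [-0.053  0.691] 1.25
155 [-0.084  0.695] 1.2917
160 [-0.115  0.697] 1.3333
165 [-0.146  0.696] 1.375
170 [-0.177  0.692] 1.4167
175 [-0.208  0.686] 1.4583
180 [-0.238  0.677] 1.5
185 [-0.267  0.665] 1.5417
190 [-0.295  0.651] 1.5833
195 [-0.321  0.634
[... 172 characters left out ...]
-0.454  0.465] 1.9167
235 [-0.464  0.435] 1.9583
240 [-0.471  0.404] 2.0
245 [-0.476  0.374] 2.0417
250 [-0.477  0.342] 2.0833
255 [-0.476  0.311] 2.125
260 [-0.473  0.28 ] 2.1667
265 [-0.466  0.249] 2.2083
270 [-0.457  0.219] 2.25
275 [-0.445  0.19 ] 2.2917
280 [-0.431  0.162] 2.3333
285 [-0.415  0.136] 2.375
290 [-0.396  0.111] 2.4167
295 [-0.375  0.088] 2.4583
300 [-0.352  0.066] 2.5
305 [-0.328  0.047] 2.5417
310 [-0.302  0.03 ] 2.5833
315 [-0.274  0.015] 2.625
320 [-0.245  0.003] 2.6667
325 [-0.216 -0.007] 2.7083
330 [-0.185 -0.014] 2.75
335 [-0.154 -0.019] 2.7917
340 [-0.123 -0.02 ] 2.8333
345 [-0.092 -0.019] 2.875
350 [-0.061 -0.015] 2.9167
355 [-0.03  -0.009] 2.9583
360 [-0. -0.] 3.0
```

View pics/end.png

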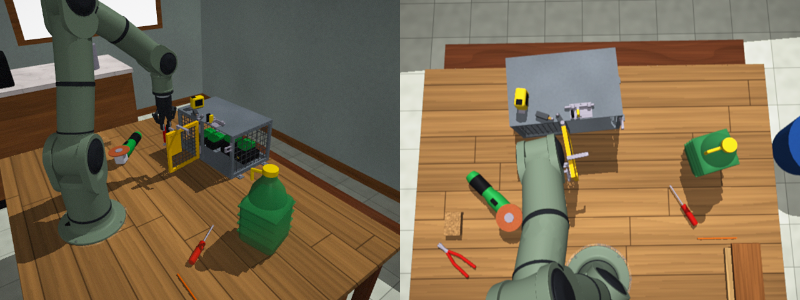

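The picture shows the gate standing square to the cage front, at about (568,150) in the top half, with the gripper on the handle. All four bystanders are in place. The gate is at 84° (1.47 rad) and steady, so I'm handing in.

```bash
python3 -c "
from h import *
print(abs(observe()['qd']).max(),job_done())"
```

```text
the job is handed in; nothing more can be done
0.002824672033494377 None
```

I drew the bolt, swung the gate to about 84° (1.47 rad) and handed the job in at about 11 s with the squeezed handle still held; the tape measure, sander, oil jug and screwdriver looked undisturbed in the last picture, and no verdict was returned.

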